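# Find the rocking cover plate and weigh down its bad corner

## Robot

A 6-joint arm with a two-finger parallel gripper is mounted at the origin on the work surface. World frame = base frame: x ahead of the robot, y to its left, z up, the work surface at z = 0. Lengths are in m, angles in rad, forces in N, time in s.
With the tool pointing down it reaches from about 0.25 to 0.775 m from the base axis. Payload 8.9 kg.
Tool frame: the origin (TCP) lies between the finger pads; the fingertips stand 25 mm ahead of it and the grasp point (between the pads) lies 6 mm ahead of it (manip.tip_reach is the distance from the TCP to the fingertips, in m); z points along the fingers, y is the line along which they close (so a half turn about z gives the same grasp; the last joint's range is limited). The gripper opens to 85 mm and grips with 20 to 120 N. Pads are 22 mm wide; open, the fingers measure 114 mm over their backs; the gripper's body (76 mm by 85 mm) begins 54 mm behind the grasp point. The pads swing forward as they close: fully open they stand 13 mm farther back than shut.
Start: joints at [-1.371, 0.291, -0.153, 1.127, 0, 1.431], TCP at [0.174, -0.495, 0.222] pointing down, gripper open.
Joint ranges: [-2.52, 2.52], [-0.91, 1.74], [-1.3, 1.37], [-1.96, 2.02], [-1.52, 1.47], [-3.14, 3.14]. Speed limits (rad/s): [2.22, 2.22, 2.79, 3.14, 3.14, 3.14].

## Interface

Orientations are given as a rotation vector (axis times angle).
In Python, from station import manip gives the robot as it stands.
- The arm moves only by the tool move_arm, never from a script. Its argument "series" is a list of rows, each a list of 3 entries, a list of its own where there are three numbers: the shift along the tool's x, y, z each as a share of 0.2 m, from -1 to 1, then the turn about the tool's z as a share of 360 degrees, from -1 to 1, then the opening, from 0 (shut) to 1 (fully open). In form: [[[tx, ty, tz], twist, grip], ...]. A call has 1 to 20 rows; each row is the pose to reach, as a shift and turn from the pose commanded when the call began, along the tool's axes at that moment, turning the shorter way round; what a row does not reach only later rows make up. A row lasts 1/10 s, in which the tool goes at most 50 mm and 8.59 degrees, less where a joint would pass 70% of its speed; a pose out of reach is approached as far as the arm can. A call with a number of a shift or a turn outside -1 to 1 is refused whole. A call with a gripper value outside its range is refused whole. The fingers move at their own pace and stop on an object; "squeeze" is the grip in N (left out, the last holds). Time passes only in rows, so rows that repeat a pose let the fingers close. It gives the time, the measured TCP pose, the force, the opening and the grip force at its end, in the units of the state.
- manip.sense(): the state, without advancing time (a new reading comes with each control period).
- manip.read_camera(name): name is "side" or "top"; returns a dict with "image" (400x640x3 uint8, red, green, blue), "range_z" (400x640 float32, m along the optical axis (not along the pixel's ray), 0 where there is no reading), "vfov" (degrees; the focal length in pixels is half the picture's height over the tangent of half this angle, whatever the lens; pixels are square), "cx", "cy" (the principal point, pixels), "view" (4x4, takes a point from world to camera coordinates). Camera axes: x right, y up, looking along -z (the intrinsics and any distortion apply to the point x, -y, -z); pixel columns grow to the right and rows downward; lengths in m; the calibration is good to about 2 mm. A picture is of the moment at which its call begins.
- manip.hand_in(): hands the job in; it is judged then, once.
The state is a dict: "time": time; "joint_positions": joint angles; "dq": joint speeds; "tau": joint torques, N m; "tool_pos": TCP position; "ee_rot": TCP orientation; "wrist_force": force on the tool from outside, world axes, zero at the start; "torque": the same for the moment, N m; "gripper_width": opening from 0.0 (shut) to 1.0 (fully open); "grip_force": force on a finger pad.
Only numpy, scipy, OpenCV 4.12 (cv2) and the standard library are available. Lean on these libraries where they do the work, as an engineer would, in place of code of your own. Each camera call takes 0.05 s, during which the arm holds its last target. There are 200 camera calls.

## Task

One of the two aluminium cover plates on the dark granite slab rocks. Press down on the corners of the plates with the fingers, one after another, until you feel a corner sink, and then press another corner to see the plate rock back level. Then stand the brass weight from the red tray upright on the corner that sank, so that it stays down marked for rework; set the weight down without dropping it, leave both plates lying where they are, and disturb nothing else.

Things in the scene. Friction and masses are not known exactly. Their poses are not given: they have to be found in the camera images.
- plate_1: aluminium cover plate 130 (x) x 105 (y) x 10 mm, 0.36-0.56 kg, one of two that look alike (names do not tell which rocks). Stands level on four corner pads (at x +-54, y +-42 mm); top face 15 mm above the pads' feet. Black rib handle on the middle of the top: 60 mm along x, 14 mm thick along y, 38 mm high above the top face. Origin: centre, at the pads' feet; z up
- plate_2: cover plate like plate_1, same sizes and axes. Press a corner straight down at about x +-52, y +-40 mm. One of the two plates has one pad too short: it rests level by its own weight, but that corner, pressed with 1 N or more, sinks 3.5 mm, stops on the stone and comes back when let go. All other corners of both plates are firm
- granite: dark granite surface plate, 300 (x) x 460 (y) x 30 mm, fixed. Origin: centre of its underside, on the table; its flat top is 30 mm above that. Both cover plates stand on it.
- weight: brass laboratory weight, 0.5 kg: a cylinder of diameter 40 mm, 42 mm high, with a round grip knob of diameter 24 mm on top, from 44 to 64 mm above its underside. Stands upright in the red tray, on its floor. Origin: centre of its underside; z up.
- weight_tray: low open red plastic tray that holds the weight, fixed, outer 150 (x) x 120 (y) x 14 mm, walls and floor 5 mm thick. Origin: centre of its underside, on the table.
- roller: bystander: steel cylinder, diameter 30, height 40 mm, upright on the granite near its far edge; origin at the centre of its underside
- gasket: bystander: copper ring, outer diameter 48, height 6 mm, on the granite near its edge facing the robot; origin at the centre of its underside
- bottle: bystander: white plastic bottle, diameter 66, height 170 mm, on the table to the right of the tray; origin at the centre of its underside
- wrench: bystander: steel wrench, 170 mm long, lying on the table beyond the granite; origin under its middle
- wipes: bystander: green and white box of wipes, 220 x 110 x 80 mm, on the table to the left of the granite; origin at the centre of its underside
- mug: bystander: blue mug, diameter 80, height 90 mm, on the table beyond the granite; origin at the centre of its underside
Not all that is in view belongs to the job. Leave any pink look-alike of the plate_1 alone.

How it is judged:
By the outcome, as a careful person would: the job done as asked, in the order asked, and still so for the second after the job is handed in, with the robot touching nothing.
It also fails if it takes over 72 s, if anything falls off the work surface, if the arm or the gripper's body presses on something with over 40 N, if the wrist force passes 120 N, or if a joint passes its speed limit or range.

## Working session

There is one attempt and no reset: what is moved stays moved. The work goes in short steps, Python scripts to look and compute and a tool call to move; the robot and the scene stay as the last step left them, time stands still between calls to the robot, and variables do not carry over. Pictures are saved under pics/ and viewed, at most 10 in all, crops included, and the job is handed in when it is done.

Besides the shell and the picture viewer there is one more tool, called after "Emit:" as name([rows], argument=value, ...), one row to a line, values as JSON. move_arm: Moves the arm, as the interface text tells. Its arguments: {"type":"object","properties":{"series":{"type":"array"},"squeeze":{"type":"number"}},"required":["series"]}

```bash
mkdir -p pics; cat > h.py <<'E'
import numpy as np, cv2
from station import manip
def cam(n):
    c=manip.read_camera(n); c['f']=200/np.tan(np.radians(c['vfov'])/2); c['inv']=np.linalg.inv(c['view']); return c
def save(c,p): cv2.imwrite(p,cv2.cvtColor(c['image'],cv2.COLOR_RGB2BGR))
def ray(c,u,v,z):
    d=c['inv'][:3,:3]@np.array([(u-c['cx'])/c['f'],-(v-c['cy'])/c['f'],-1]); o=c['inv'][:3,3]
    return o+d*(z-o[2])/d[2]
def cloud(c):
    v,u=np.mgrid[:400,:640]; r=c['range_z']
    p=np.stack([(u-c['cx'])/c['f']*r,-(v-c['cy'])/c['f']*r,-r],-1)
    return p@c['inv'][:3,:3].T+c['inv'][:3,3]
E
python3 - <<'E'
from h import *
for n in ('top','side'):
    c=cam(n); save(c,f'pics/{n}0.png'); print(n,c['f'],c['cx'],c['cy'],c['inv'].round(3).tolist(),[k for k in c])
s=manip.sense(); print(s,manip.tip_reach)
E
```

```text
top 471.57030073435146 308.9685921421327 205.39682813128513 [[-0.005, 0.998, -0.07, 0.413], [-1.0, -0.006, -0.013, 0.026], [-0.013, 0.07, 0.997, 1.398], [0.0, 0.0, 0.0, 1.0]] ['image', 'range_z', 'vfov', 'cx', 'cy', 'view', 'f', 'inv']
side 422.04391279251223 329.21053026900734 195.3103525224606 [[-0.963, 0.18, -0.2, 0.221], [-0.268, -0.7, 0.662, 0.989], [-0.021, 0.691, 0.722, 1.094], [0.0, 0.0, 0.0, 1.0]] ['image', 'range_z', 'vfov', 'cx', 'cy', 'view', 'f', 'inv']
{'time': 0.1, 'joint_positions': array([-1.37131472e+00,  2.91216692e-01, -1.54045519e-01,  1.12670902e+00,
       -1.79254165e-05,  1.43148386e+00]), 'dq': array([-0.00026953, -0.0010449 ,  0.0024498 , -0.00181084,  0.00234115,
       -0.00015297]), 'tau': array([ 1.94812455e-03, -5.37979066e+01,  3.31918824e+01,  9.35840537e-03,
       -1.68082806e-04,  3.33882511e-06]), 'tool_pos': array([ 0.17439411, -0.49475748,  0.2209955 ]), 'ee_rot': array([-3.09546874e+00, -5.29437091e-01,  8.36268146e-05]), 'wrist_force': array([0.2517529 , 0.41543665, 0.26360745]), 'torque': array([ 0.01764397,  0.00259586, -0.01020447]), 'grip_force': 0.0, 'gripper_width': 1.0005347519811656} 0.025
```

View pics/top0.png

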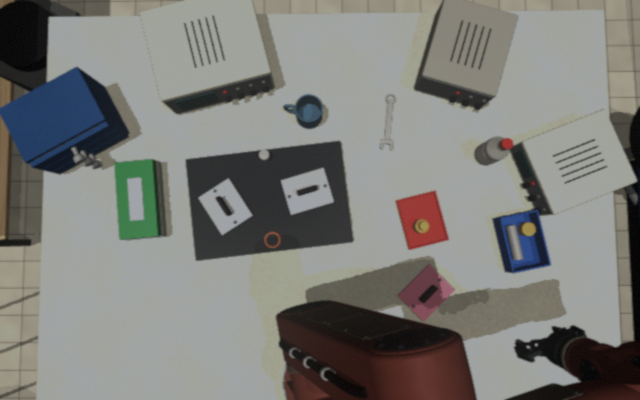

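View pics/side0.png

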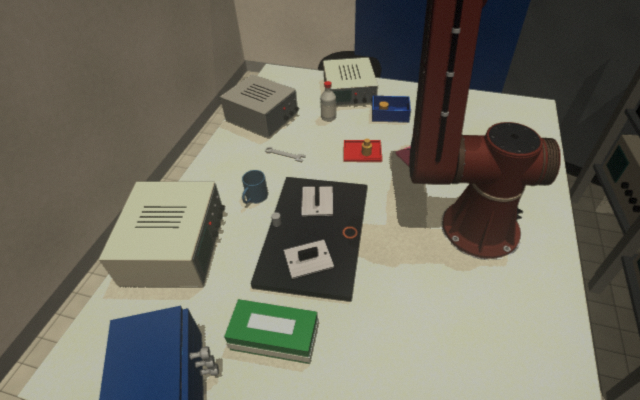

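The top view shows the two plates on the slab at about (225,206) and (307,191), the weight in the red tray at (422,226), the gasket at (272,240) and the roller at (264,155). The pink look-alike is at (426,292), and the blue tray at (523,240) is another decoy. The side view shows the same plates at (308,258) and (318,201).

```bash
python3 - <<'E'
from h import *
boxes={'top':[(195,170,258,240),(275,160,342,222)],'side':[(280,235,337,282),(296,182,338,220)]}
for n in ('top','side'):
    c=cam(n); P=cloud(c); hsv=cv2.cvtColor(c['image'],cv2.COLOR_RGB2HSV)
    for (a,b,e,d) in boxes[n]:
        m=np.zeros((400,640),np.uint8); m[b:d,a:e]=((hsv[b:d,a:e,2]>115))*255
        m=cv2.morphologyEx(m,cv2.MORPH_OPEN,np.ones((3,3)))
        k=max(cv2.findContours(m,0,2)[0],key=cv2.contourArea)
        w=np.array([ray(c,u,v,.045)[:2] for u,v in k[:,0]],np.float32)*1000
        r=cv2.minAreaRect(w); z=P[m>0][:,2]; print(n,'plate',np.round(r[0],1),np.round(r[1],1),round(r[2],1),'z',np.median(z).round(4))
        kk=np.zeros_like(m); cv2.fillPoly(kk,[cv2.convexHull(k)],1); q=P[(kk>0)&(P[...,2]>.07)]
        print('  rib',q[:,:2].mean(0).round(4),len(q),np.percentile(q[:,2],90).round(4) if len(q) else '')
    if 1:
        reg={'top':(395,190,450,250),'side':(340,135,385,165)}[n]; a,b,e,d=reg
        Q=P[b:d,a:e].reshape(-1,3); h=hsv[b:d,a:e].reshape(-1,3)
        red=((h[:,0]<8)|(h[:,0]>172))&(h[:,1]>150); br=(h[:,0]>15)&(h[:,0]<35)&(h[:,1]>80)
        hi=Q[Q[:,2]>.055]; print(n,'weight knob pts',hi.mean(0).round(4),hi[:,2].max().round(4),len(hi))
        mid=Q[(Q[:,2]>.035)]; print('  all high',mid.min(0).round(4),mid.max(0).round(4))
        vv,uu=np.mgrid[b:d,a:e]; uu=uu.ravel()[red];vv=vv.ravel()[red]
        w=np.array([ray(c,u,v,.01)[:2] for u,v in zip(uu,vv)],np.float32)*1000
        print('  tray',cv2.minAreaRect(w))
E
```

```text
top plate [506.6 286.4] [129.6 104.9] 32.8 z 0.0451
  rib [0.5026 0.276 ] 121 0.0879
top plate [549.8  49.8] [103.8 130.5] 16.4 z 0.0455
  rib [0.5444 0.0498] 116 0.087
top weight knob pts [ 0.4439 -0.2449  0.2007] 1.398 80
  all high [ 0.4126 -0.2963  0.0366] [0.4667 0.026  1.398 ]
  tray ((465.9183044433594, -286.3081970214844), (143.44390869140625, 114.08609008789062), 13.881598472595215)
side plate [504.3 293.8] [128.8 104.8] 32.6 z 0.0428
  rib [0.4899 0.3303] 118 0.0842
side plate [547.   59.2] [102.8 127.1] 15.3 z 0.0425
  rib [0.5406 0.0775] 57 0.0827
side weight knob pts [ 0.4125 -0.0901  0.2111] 1.0938 35
  all high [ 0.2213 -0.2856  0.0351] [0.4643 0.9887 1.0938]
  tray ((462.6937561035156, -277.7203674316406), (143.7916259765625, 122.17156219482422), 14.187335968017578)
```

```bash
cat >> h.py <<'E'
from scipy.spatial.transform import Rotation as Ro
def plan(x,y,z,yaw=None):
    # yaw: desired world direction of tool x axis, deg (mod 180)
    s=manip.sense(); R=Ro.from_rotvec(s['ee_rot']).as_matrix(); d=R.T@(np.array([x,y,z])-s['tool_pos'])
    cur=np.degrees(np.arctan2(R[1,0],R[0,0])); tw=0
    if yaw is not None: tw=-((yaw-cur+90)%180-90)/360
    print('t',round(s['time'],2),'pos',s['tool_pos'].round(4),'F',s['wrist_force'].round(2),'yaw',round(cur,1),'j6',s['joint_positions'][5].round(2),'-> shares',(d/.2).round(3),'twist',round(tw,4))
E
python3 - <<'E'
from h import *
for n,(a,b,e,d) in {'top':(395,190,450,250),'side':(340,135,385,165)}.items():
    c=cam(n); P=cloud(c)[b:d,a:e].reshape(-1,3); ok=c['range_z'][b:d,a:e].ravel()>0
    P=P[ok]
    for lo,hi in((.055,.08),(.02,.055)):
        q=P[(P[:,2]>lo)&(P[:,2]<hi)]; print(n,lo,len(q),q.mean(0).round(4),q.min(0).round(4),q.max(0).round(4))
    hsv=cv2.cvtColor(c['image'],cv2.COLOR_RGB2HSV)[b:d,a:e]
    m=((hsv[...,0]>14)&(hsv[...,0]<40)&(hsv[...,1]>60)); v,u=np.nonzero(m); print(len(u),u.min()+a,u.max()+a,v.min()+b,v.max()+b)
plan(.5498,.0498,.15)
E
```

```text
top 0.055 68 [ 0.4474 -0.2754  0.0682] [ 0.4376 -0.2887  0.0552] [ 0.4634 -0.2647  0.0762]
top 0.02 126 [ 0.4508 -0.2708  0.0422] [ 0.3865 -0.3403  0.02  ] [ 0.5437 -0.2158  0.0539]
154 414 428 220 232
side 0.055 32 [ 0.4443 -0.2691  0.0637] [ 0.4324 -0.286   0.0572] [ 0.4566 -0.2576  0.0709]
side 0.02 87 [ 0.4427 -0.2616  0.0378] [ 0.4254 -0.2861  0.0205] [ 0.4628 -0.2488  0.0548]
141 343 382 138 162
t 0.3 pos [ 0.1745 -0.495   0.2213] F [-0.65  0.13 -0.01] yaw 19.4 j6 1.43 -> shares [ 2.675 -1.945  0.357] twist 0
```

Emit:
move_arm([
  [[0.3, -0.2, 0], 0, 0],
  [[0.5, -0.6, 0], 0, 0],
  [[0.8, -1, 0], 0, 0],
  [[0.9, -1, 0], 0, 0],
  [[0.9, -1, 0], 0, 0],
  [[0.9, -1, 0], 0, 0],
  [[0.9, -1, 0], 0, 0],
], squeeze=30)

```text
time: 1.0
tool_pos: [0.2784, -0.2442, 0.2217]
ee_rot: [-3.095, -0.535, -0.001]
wrist_force: [-0.4, -0.1, -0.0]
gripper_width: 0.002
grip_force: 0.0
```

Emit:
move_arm([
  [[0.24, -0.13, 0], 0, 0],
  [[0.48, -0.25, 0], 0, 0],
  [[0.7, -0.4, 0], 0, 0],
  [[0.9, -0.5, 0], 0, 0],
  [[0.9, -0.5, 0], 0, 0],
])

```text
time: 1.5
tool_pos: [0.4172, -0.0897, 0.2215]
ee_rot: [-3.095, -0.537, -0.003]
wrist_force: [-0.3, -0.6, 0.5]
gripper_width: -0.001
grip_force: 0.0
```

Emit:
move_arm([
  [[0.24, -0.13, 0], 0, 0],
  [[0.48, -0.25, 0.1], 0, 0],
  [[0.7, -0.38, 0.2], 0, 0],
  [[0.87, -0.44, 0.3], 0, 0],
  [[0.87, -0.44, 0.3], 0, 0],
  [[0.87, -0.44, 0.3], 0, 0],
])

```text
time: 2.1
tool_pos: [0.5492, 0.048, 0.1601]
ee_rot: [-3.096, -0.531, 0.004]
wrist_force: [-0.3, -0.6, 0.6]
gripper_width: -0.003
grip_force: 0.0
```

```bash
python3 - <<'E'
from h import *
s=manip.sense();c=cam('top');save(c,'pics/t1.png');d=cam('side');save(d,'pics/s1.png')
a=cv2.imread('pics/t1.png')[120:280,170:400];b=cv2.imread('pics/s1.png')[150:310,230:430]
cv2.imwrite('pics/c1.png',np.hstack([cv2.resize(a,None,fx=1.8,fy=1.8*1,interpolation=2),cv2.resize(b,None,fx=1.8,fy=1.8,interpolation=2)]))
tip=s['tool_pos']-[0,0,.025]
for q in (c,d):
    p=q['view']@np.r_[tip,1]; print(q['cx']+q['f']*p[0]/-p[2], q['cy']+q['f']*p[1]/p[2])
plan(.55,.05,.08,106.4)
E
```

```text
306.8538280657856 187.64118664117132
316.0856963086136 178.6974271117999
t 2.2 pos [0.5488 0.047  0.1617] F [ 0.8  -0.58  0.03] yaw 19.4 j6 2.76 -> shares [ 0.011 -0.012  0.409] twist -0.2418
```

View pics/c1.png

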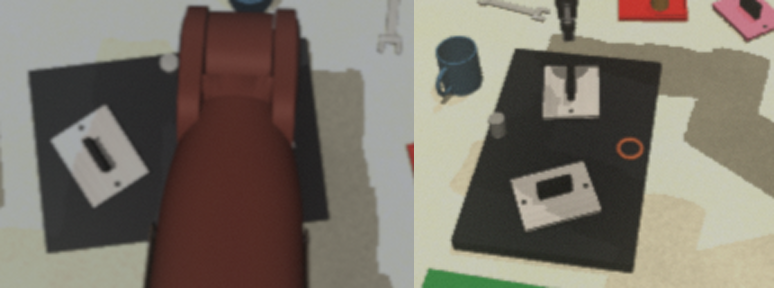

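The crop's left half (top camera) shows the arm hiding plate_2. Its right half (side camera) shows the fingertip above plate_2's rib at about crop (568,38), which is side pixel (316,171), where I predicted (316,179).

```bash
python3 - <<'E'
from h import *
d=cam('side');P=cloud(d);ok=d['range_z']>0
for v in range(158,182):
    print(v,[ (u,d['image'][v,u].tolist(),P[v,u].round(3).tolist()) for u in range(310,321,3)])
E
```

```text
158 [(310, [69, 68, 59], [0.557, 0.07, 0.242]), (313, [68, 64, 59], [0.549, 0.065, 0.239]), (316, [88, 84, 77], [0.529, 0.094, 0.268]), (319, [55, 56, 47], [0.533, 0.057, 0.236])]
159 [(310, [91, 91, 80], [0.559, 0.066, 0.234]), (313, [68, 67, 60], [0.548, 0.068, 0.237]), (316, [90, 85, 79], [0.529, 0.095, 0.265]), (319, [84, 83, 73], [0.532, 0.06, 0.234])]
160 [(310, [147, 146, 132], [0.649, -0.181, -0.001]), (313, [76, 72, 65], [0.54, 0.093, 0.257]), (316, [94, 90, 82], [0.528, 0.099, 0.265]), (319, [130, 129, 112], [0.52, 0.094, 0.262])]
161 [(310, [181, 181, 164], [0.648, -0.176, -0.002]), (313, [63, 62, 54], [0.536, 0.103, 0.263]), (316, [91, 89, 81], [0.526, 0.105, 0.266]), (319, [108, 107, 94], [0.519, 0.1, 0.264])]
162 [(310, [177, 178, 159], [0.647, -0.173, -0.005]), (313, [66, 63, 60], [0.536, 0.105, 0.261]), (316, [89, 85, 81], [0.527, 0.105, 0.262]), (319, [91, 90, 78], [0.519, 0.098, 0.258])]
163 [(310, [181, 181, 161], [0.647, -0.171, -0.008]), (313, [53, 50, 46], [0.534, 0.111, 0.262]), (316, [63, 60, 54], [0.526, 0.106, 0.259]), (319, [97, 95, 84], [0.518, 0.101, 0.25
[... 2742 characters left out ...]
, [126, 118, 99], [0.609, -0.088, -0.003]), (316, [130, 121, 101], [0.596, -0.087, 0.001]), (319, [133, 127, 104], [0.588, -0.097, -0.007])]
179 [(310, [66, 64, 55], [0.607, -0.049, 0.029]), (313, [81, 78, 64], [0.607, -0.084, -0.004]), (316, [103, 97, 83], [0.597, -0.088, -0.005]), (319, [119, 112, 94], [0.586, -0.09, -0.004])]
180 [(310, [44, 44, 38], [0.605, -0.046, 0.027]), (313, [48, 46, 39], [0.595, -0.048, 0.028]), (316, [53, 51, 44], [0.584, -0.051, 0.028]), (319, [64, 61, 53], [0.574, -0.054, 0.027])]
181 [(310, [44, 40, 38], [0.604, -0.041, 0.027]), (313, [45, 40, 39], [0.592, -0.039, 0.032]), (316, [43, 41, 36], [0.583, -0.046, 0.027]), (319, [47, 44, 40], [0.571, -0.045, 0.031])]
```

Emit:
move_arm([
  [[-0.1, -0.2, 0], -0.024, 0],
  [[-0.167, -0.295, 0], -0.048, 0],
  [[-0.167, -0.295, 0], -0.072, 0],
  [[-0.167, -0.295, 0], -0.096, 0],
  [[-0.167, -0.295, 0.05], -0.12, 0],
  [[-0.167, -0.295, 0.1], -0.144, 0],
  [[-0.167, -0.295, 0.15], -0.168, 0],
  [[-0.167, -0.295, 0.2], -0.192, 0],
  [[-0.167, -0.295, 0.25], -0.216, 0],
  [[-0.167, -0.295, 0.3], -0.242, 0],
  [[-0.167, -0.295, 0.35], -0.242, 0],
  [[-0.167, -0.295, 0.35], -0.242, 0],
  [[-0.167, -0.295, 0.35], -0.242, 0],
])

```text
time: 3.55
tool_pos: [0.4981, 0.0923, 0.092]
ee_rot: [1.884, 2.514, 0.0]
wrist_force: [0.2, -0.4, 1.0]
gripper_width: 0.003
grip_force: 0.0
```

```bash
python3 - <<'E'
from h import *
d=cam('side');save(d,'pics/s2.png')
b=cv2.imread('pics/s2.png')[150:310,230:400]
cv2.imwrite('pics/c2.png',cv2.resize(b,None,fx=3.5,fy=3.5,interpolation=2))
plan(.498,.0915,.07,106.4)
E
```

```text
t 3.6 pos [0.4984 0.0925 0.0922] F [-0.69  1.02 -0.84] yaw 106.3 j6 1.32 -> shares [-0.004 -0.003  0.111] twist -0.0002
```

View pics/c2.png

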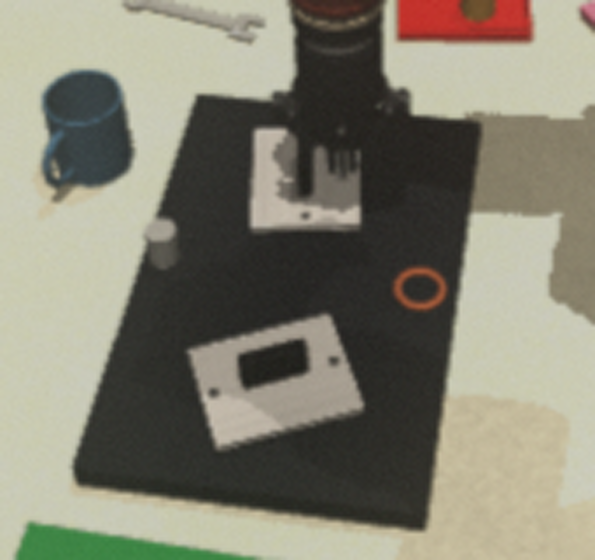

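The side crop shows the shut fingers at crop (345,170), above plate_2's near-right corner at (360,228) and clear of the rib. I'll descend by feel.

Emit:
move_arm([
  [[0, 0, 0.05], 0, 0],
  [[0, 0, 0.09], 0, 0],
  [[0, 0, 0.1], 0, 0],
  [[0, 0, 0.105], 0, 0],
  [[0, 0, 0.11], 0, 0],
  [[0, 0, 0.11], 0, 0],
])

```text
time: 4.2
tool_pos: [0.4981, 0.0928, 0.0695]
ee_rot: [1.879, 2.518, 0.0]
wrist_force: [-0.2, 0.0, -0.7]
gripper_width: -0.0
grip_force: 0.0
```

Emit:
move_arm([
  [[0, 0, 0.005], 0, 0],
  [[0, 0, 0.01], 0, 0],
  [[0, 0, 0.01], 0, 0],
])

```text
time: 4.5
tool_pos: [0.4981, 0.0928, 0.0675]
ee_rot: [-1.879, -2.518, -0.0]
wrist_force: [0.7, 0.2, -0.1]
gripper_width: 0.002
grip_force: 0.0
```

Emit:
move_arm([
  [[0, 0, 0.005], 0, 0],
  [[0, 0, 0.01], 0, 0],
  [[0, 0, 0.01], 0, 0],
])

```text
time: 4.8
tool_pos: [0.498, 0.0928, 0.0654]
ee_rot: [-1.879, -2.518, 0.0]
wrist_force: [-0.5, -0.3, -0.0]
gripper_width: -0.002
grip_force: 0.0
```

Emit:
move_arm([
  [[0, 0, 0.005], 0, 0],
  [[0, 0, 0.01], 0, 0],
  [[0, 0, 0.01], 0, 0],
])

```text
time: 5.1
tool_pos: [0.4979, 0.0928, 0.0634]
ee_rot: [-1.879, -2.518, 0.0]
wrist_force: [-1.1, 0.4, -0.8]
gripper_width: -0.002
grip_force: 0.0
```

```bash
python3 - <<'E'
from h import *
d=cam('side');save(d,'pics/s3.png')
b=cv2.imread('pics/s3.png')[170:230,280:350]
cv2.imwrite('pics/c3.png',cv2.resize(b,None,fx=8,fy=8,interpolation=2))
plan(.498,.0915,.07,106.4)
E
```

```text
t 5.15 pos [0.498  0.0928 0.0634] F [0.47 0.49 0.52] yaw 106.5 j6 1.32 -> shares [-0.006 -0.002 -0.033] twist 0.0004
```

View pics/c3.png

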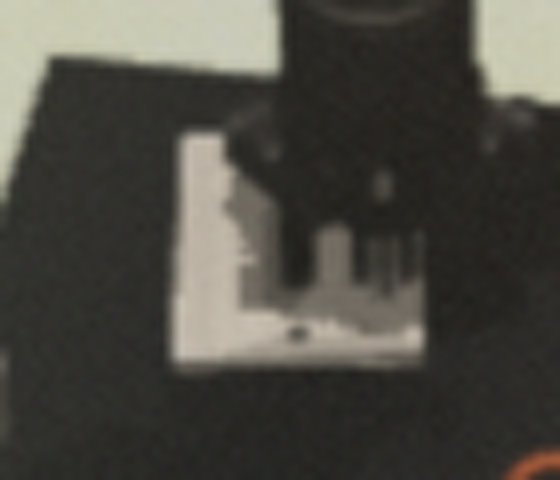

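The crop shows the fingertip at about (385,295), side pixel (328,207). It still seems to stand above the plate, and the near-right corner is at (425,365).

```bash
python3 - <<'E'
from h import *
d=cam('side')
for z in(.045,.055,.065,.075): print(z,ray(d,328,207,z).round(4))
for z in(.038,.045,.055,.065):
    p=d['view']@np.array([.498,.0928,z,1]); print(z,d['cx']+d['f']*p[0]/-p[2], d['cy']+d['f']*p[1]/p[2])
P=cloud(d); 
for v in range(198,212): print(v,P[v,325:332:2].round(3).tolist(),d['image'][v,325:332:2].mean(1).round())
E
```

```text
0.045 [0.5017 0.0805 0.045 ]
0.055 [0.4991 0.0892 0.055 ]
0.065 [0.4964 0.0978 0.065 ]
0.075 [0.4937 0.1065 0.075 ]
0.038 328.12913085688297 211.25300904345795
0.045 328.08074670514384 209.85762402859348
0.055 328.01101979997145 207.8467201455392
0.065 327.94056914211797 205.8149434434043
198 [[0.503, 0.107, 0.115], [0.496, 0.108, 0.119], [0.49, 0.105, 0.117], [0.483, 0.105, 0.119]] [35. 38. 35. 38.]
199 [[0.502, 0.11, 0.115], [0.498, 0.1, 0.105], [0.49, 0.106, 0.113], [0.484, 0.102, 0.111]] [38. 45. 45. 47.]
200 [[0.504, 0.102, 0.101], [0.496, 0.107, 0.108], [0.49, 0.104, 0.106], [0.486, 0.096, 0.1]] [43. 54. 57. 46.]
201 [[0.505, 0.102, 0.096], [0.497, 0.105, 0.101], [0.491, 0.101, 0.099], [0.485, 0.099, 0.098]] [45. 53. 60. 44.]
202 [[0.503, 0.106, 0.096], [0.497, 0.104, 0.095], [0.491, 0.102, 0.095], [0.486, 0.096, 0.09]] [44. 53. 61. 47.]
203 [[0.504, 0.104, 0.089], [0.497, 0.106, 0.093], [0.491, 0.103, 0.091], [0.486, 0.095, 0.085]] [43. 55. 64. 49.]
204 [[0.504, 0.104, 0.084], [0.497, 0.106, 0.088], [0.491, 0.104, 0.088], [0.486, 0.097, 0.082]] [46. 60. 70. 62.]
205 [[0.504, 0.105, 0.081], [0.497, 0.106, 0.083], [0.491, 0.105, 0.084], [0.486, 0.096, 0.076]] [69. 70. 77. 85.]
206 [[0.514, 0.076, 0.042], [0.497, 0.107, 0.08], [0.492, 0.101, 0.075], [0.494, 0.072, 0.043]] [101.  79.  90. 101.]
207 [[0.513, 0.078, 0.04], [0.507, 0.076, 0.039], [0.499, 0.077, 0.041], [0.492, 0.078, 0.045]] [105.  94. 100. 103.]
208 [[0.511, 0.084, 0.041], [0.504, 0.085, 0.044], [0.497, 0.083, 0.044], [0.491, 0.081, 0.044]] [108. 106. 107. 106.]
209 [[0.51, 0.089, 0.042], [0.504, 0.087, 0.041], [0.496, 0.09, 0.047], [0.49, 0.086, 0.044]] [104. 110. 108. 105.]
210 [[0.508, 0.096, 0.045], [0.502, 0.091, 0.041], [0.496, 0.089, 0.041], [0.489, 0.09, 0.044]] [ 97. 106. 112. 128.]
211 [[0.507, 0.099, 0.043], [0.501, 0.094, 0.04], [0.494, 0.095, 0.043], [0.488, 0.092, 0.041]] [110. 116. 126. 172.]
```

Emit:
move_arm([
  [[0, 0, 0.01], 0, 0],
  [[0, 0, 0.02], 0, 0],
  [[0, 0, 0.02], 0, 0],
])

```text
time: 5.5
tool_pos: [0.4978, 0.0928, 0.0592]
ee_rot: [-1.879, -2.517, 0.0]
wrist_force: [0.1, 0.6, 0.6]
gripper_width: 0.004
grip_force: 0.0
```

Emit:
move_arm([
  [[0, 0, 0.01], 0, 0],
  [[0, 0, 0.015], 0, 0],
  [[0, 0, 0.015], 0, 0],
])

```text
time: 5.8
tool_pos: [0.498, 0.0928, 0.0563]
ee_rot: [-1.879, -2.518, 0.0]
wrist_force: [-0.1, 1.3, 0.0]
gripper_width: -0.0
grip_force: 0.0
```

Emit:
move_arm([
  [[0, 0, 0.01], 0, 0],
  [[0, 0, 0.015], 0, 0],
  [[0, 0, 0.015], 0, 0],
])

```text
time: 6.1
tool_pos: [0.4979, 0.0928, 0.0533]
ee_rot: [-1.879, -2.517, 0.0]
wrist_force: [0.3, 0.4, -0.8]
gripper_width: 0.003
grip_force: 0.0
```

Emit:
move_arm([
  [[0, 0, 0.01], 0, 0],
  [[0, 0, 0.015], 0, 0],
  [[0, 0, 0.015], 0, 0],
])

```text
time: 6.4
tool_pos: [0.4979, 0.0928, 0.0503]
ee_rot: [-1.879, -2.518, 0.0]
wrist_force: [-0.3, -0.1, 0.5]
gripper_width: 0.0
grip_force: 0.0
```

```bash
python3 - <<'E'
from h import *
d=cam('side');save(d,'pics/s4.png')
P=cloud(d); 
for v in range(200,224,1): print(v,P[v,324:333:2,1:].round(3).tolist(),d['image'][v,324:333:2].mean(1).round())
b=cv2.imread('pics/s4.png')[170:230,280:350]
cv2.imwrite('pics/c4.png',cv2.resize(b,None,fx=8,fy=8,interpolation=2))
E
```

```text
200 [[0.11, 0.109], [0.108, 0.108], [0.091, 0.091], [0.102, 0.105], [0.103, 0.109]] [37. 36. 36. 36. 38.]
201 [[0.112, 0.107], [0.109, 0.105], [0.1, 0.097], [0.104, 0.103], [0.101, 0.101]] [37. 37. 38. 33. 45.]
202 [[0.11, 0.1], [0.104, 0.094], [0.102, 0.094], [0.103, 0.097], [0.098, 0.093]] [47. 48. 50. 34. 51.]
203 [[0.103, 0.087], [0.106, 0.092], [0.105, 0.093], [0.099, 0.088], [0.096, 0.086]] [50. 56. 52. 49. 56.]
204 [[0.105, 0.084], [0.107, 0.088], [0.105, 0.087], [0.1, 0.084], [0.097, 0.083]] [48. 60. 53. 50. 56.]
205 [[0.105, 0.079], [0.105, 0.081], [0.108, 0.086], [0.099, 0.078], [0.096, 0.076]] [51. 57. 50. 47. 55.]
206 [[0.109, 0.079], [0.107, 0.079], [0.104, 0.077], [0.098, 0.072], [0.097, 0.072]] [52. 56. 49. 49. 57.]
207 [[0.103, 0.067], [0.107, 0.073], [0.102, 0.07], [0.106, 0.076], [0.097, 0.068]] [69. 61. 50. 58. 65.]
208 [[0.089, 0.046], [0.106, 0.068], [0.105, 0.068], [0.102, 0.066], [0.079, 0.042]] [96. 76. 60. 83. 88.]
209 [[0.092, 0.045], [0.086, 0.039], [0.105, 0.063], [0.102, 0.062], [0.083, 0.042]] [102.  89.  71.  99.  93.]
210 [[0.092, 0.04], [0.094, 0.044]
[... 777 characters left out ...]
07, 0.026], [0.107, 0.028], [0.105, 0.028]] [34. 37. 38. 39. 40.]
218 [[0.117, 0.028], [0.11, 0.022], [0.112, 0.026], [0.113, 0.03], [0.11, 0.028]] [36. 37. 38. 39. 39.]
219 [[0.12, 0.027], [0.118, 0.027], [0.118, 0.029], [0.116, 0.028], [0.114, 0.028]] [37. 39. 38. 39. 39.]
220 [[0.123, 0.025], [0.122, 0.026], [0.119, 0.025], [0.12, 0.028], [0.117, 0.026]] [37. 38. 37. 39. 41.]
221 [[0.132, 0.032], [0.13, 0.031], [0.124, 0.026], [0.119, 0.022], [0.121, 0.026]] [37. 41. 37. 38. 39.]
222 [[0.133, 0.027], [0.131, 0.027], [0.132, 0.031], [0.128, 0.027], [0.124, 0.024]] [36. 35. 37. 36. 40.]
223 [[0.137, 0.028], [0.136, 0.028], [0.131, 0.024], [0.133, 0.029], [0.13, 0.027]] [38. 40. 38. 39. 42.]
```

View pics/c4.png

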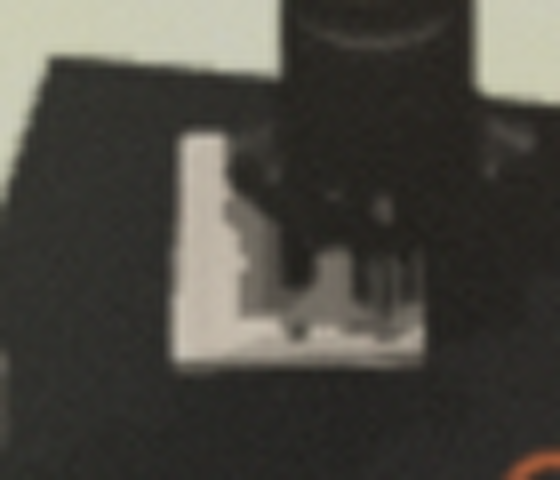

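The crop shows the fingertip at about (390,315), still roughly 13 mm above the plate. The fingertips end farther back than the TCP figure suggests, so I'll keep going by feel.

Emit:
move_arm([
  [[0, 0, 0.01], 0, 0],
  [[0, 0, 0.02], 0, 0],
  [[0, 0, 0.025], 0, 0],
  [[0, 0, 0.025], 0, 0],
])

```text
time: 6.85
tool_pos: [0.4979, 0.0928, 0.0453]
ee_rot: [-1.879, -2.517, 0.0]
wrist_force: [0.3, 0.2, -0.7]
gripper_width: 0.003
grip_force: 0.0
```

Emit:
move_arm([
  [[0, 0, 0.005], 0, 0],
  [[0, 0, 0.01], 0, 0],
  [[0, 0, 0.01], 0, 0],
])

```text
time: 7.15
tool_pos: [0.498, 0.0928, 0.0434]
ee_rot: [-1.879, -2.518, 0.0]
wrist_force: [0.1, 0.9, 0.8]
gripper_width: -0.003
grip_force: 0.0
```

Emit:
move_arm([
  [[0, 0, 0.005], 0, 0],
  [[0, 0, 0.01], 0, 0],
  [[0, 0, 0.01], 0, 0],
])

```text
time: 7.45
tool_pos: [0.498, 0.0928, 0.0414]
ee_rot: [-1.879, -2.518, 0.0]
wrist_force: [-0.1, -0.4, -0.1]
gripper_width: -0.002
grip_force: 0.0
```

Emit:
move_arm([
  [[0, 0, 0.005], 0, 0],
  [[0, 0, 0.01], 0, 0],
  [[0, 0, 0.01], 0, 0],
])

```text
time: 7.75
tool_pos: [0.498, 0.0928, 0.0394]
ee_rot: [-1.879, -2.518, 0.0]
wrist_force: [0.3, -0.2, 0.3]
gripper_width: 0.002
grip_force: 0.0
```

Emit:
move_arm([
  [[0, 0, 0.005], 0, 0],
  [[0, 0, 0.01], 0, 0],
  [[0, 0, 0.01], 0, 0],
])

```text
time: 8.05
tool_pos: [0.498, 0.0928, 0.0374]
ee_rot: [-1.879, -2.518, 0.0]
wrist_force: [-0.2, -0.3, -1.6]
gripper_width: 0.001
grip_force: 0.0
```

Emit:
move_arm([
  [[0, 0, 0.005], 0, 0],
  [[0, 0, 0.01], 0, 0],
  [[0, 0, 0.01], 0, 0],
])

```text
time: 8.35
tool_pos: [0.498, 0.0928, 0.0353]
ee_rot: [-1.879, -2.518, 0.0]
wrist_force: [-0.0, 0.1, -0.5]
gripper_width: -0.001
grip_force: 0.0
```

```bash
python3 - <<'E'
from h import *
d=cam('side');P=cloud(d)
for v in range(205,216,1): print(v,P[v,324:333:2,1:].round(3).tolist(),d['image'][v,324:333:2].mean(1).round())
E
```

```text
205 [[0.108, 0.083], [0.109, 0.086], [0.101, 0.079], [0.106, 0.086], [0.095, 0.075]] [50. 42. 42. 42. 46.]
206 [[0.104, 0.073], [0.108, 0.079], [0.099, 0.072], [0.102, 0.077], [0.101, 0.078]] [51. 53. 50. 47. 54.]
207 [[0.103, 0.067], [0.106, 0.072], [0.102, 0.07], [0.099, 0.068], [0.099, 0.07]] [51. 57. 50. 49. 52.]
208 [[0.104, 0.064], [0.108, 0.07], [0.106, 0.07], [0.106, 0.071], [0.097, 0.063]] [58. 55. 49. 48. 45.]
209 [[0.106, 0.061], [0.103, 0.059], [0.109, 0.068], [0.101, 0.061], [0.095, 0.055]] [60. 58. 50. 48. 47.]
210 [[0.101, 0.05], [0.105, 0.056], [0.106, 0.059], [0.103, 0.059], [0.1, 0.056]] [61. 63. 57. 55. 60.]
211 [[0.098, 0.042], [0.096, 0.041], [0.108, 0.057], [0.105, 0.056], [0.091, 0.04]] [78. 77. 62. 83. 87.]
212 [[0.104, 0.044], [0.102, 0.043], [0.105, 0.048], [0.102, 0.047], [0.096, 0.042]] [105. 107.  96. 119. 125.]
213 [[0.105, 0.04], [0.106, 0.043], [0.102, 0.04], [0.102, 0.042], [0.102, 0.043]] [143. 144. 139. 140. 118.]
214 [[0.114, 0.045], [0.106, 0.038], [0.107, 0.041], [0.103, 0.038], [0.103, 0.04]] [120. 118. 101.  97.  81.]
215 [[0.114, 0.04], [0.108, 0.036], [0.109, 0.038], [0.108, 0.039], [0.103, 0.035]] [ 94. 100.  98.  79.  66.]
```

Emit:
move_arm([
  [[0, 0, 0.005], 0, 0],
  [[0, 0, 0.01], 0, 0],
  [[0, 0, 0.01], 0, 0],
])

```text
time: 8.7
tool_pos: [0.4982, 0.0928, 0.0351]
ee_rot: [1.878, 2.517, 0.001]
wrist_force: [-6.7, -0.2, 24.7]
gripper_width: 0.005
grip_force: 12.4
```

Emit:
move_arm([
  [[0, 0, 0.005], 0, 0],
  [[0, 0, 0.01], 0, 0],
  [[0, 0, 0.01], 0, 0],
])

```text
time: 9.0
tool_pos: [0.4983, 0.0929, 0.0349]
ee_rot: [1.878, 2.517, 0.002]
wrist_force: [-14.9, -1.4, 52.6]
gripper_width: -0.001
grip_force: 26.3
```

Emit:
move_arm([
  [[0, 0, 0.005], 0, 0],
  [[0, 0, 0.01], 0, 0],
  [[0, 0, 0.01], 0, 0],
])

```text
time: 9.3
tool_pos: [0.4984, 0.0929, 0.0347]
ee_rot: [1.877, 2.516, 0.002]
wrist_force: [-24.1, -1.7, 79.9]
gripper_width: 0.001
grip_force: 40.2
```

Corner A of plate_2 is firm, with contact at TCP z 0.035. Next is corner B, with a gentler press.

Emit:
move_arm([
  [[0, 0, -0.04], 0, 0],
  [[0, 0, -0.08], 0, 0],
  [[0, 0.2, -0.08], 0, 0],
  [[0, 0.38, -0.08], 0, 0],
  [[0, 0.38, -0.08], 0, 0],
  [[0, 0.38, -0.05], 0, 0],
  [[0, 0.38, -0.035], 0, 0],
  [[0, 0.38, -0.025], 0, 0],
  [[0, 0.38, -0.025], 0, 0],
  [[0, 0.38, -0.025], 0, 0],
])

```text
time: 10.3
tool_pos: [0.5696, 0.1143, 0.0352]
ee_rot: [-1.879, -2.517, 0.001]
wrist_force: [-5.3, -0.9, 12.3]
gripper_width: 0.003
grip_force: 6.7
```

Emit:
move_arm([
  [[0, 0, -0.02], 0, 0],
  [[0, 0, -0.055], 0, 0],
  [[-0.25, 0, -0.055], 0, 0],
  [[-0.5, 0, -0.055], 0, 0],
  [[-0.5, 0, -0.055], 0, 0],
  [[-0.5, 0, -0.025], 0, 0],
  [[-0.5, 0, -0.01], 0, 0],
  [[-0.5, 0, 0], 0, 0],
  [[-0.5, 0, 0], 0, 0],
  [[-0.5, 0, 0], 0, 0],
])

```text
time: 11.3
tool_pos: [0.5985, 0.0193, 0.0353]
ee_rot: [1.877, 2.519, -0.002]
wrist_force: [-6.2, -2.6, 12.9]
gripper_width: -0.001
grip_force: 6.3
```

Emit:
move_arm([
  [[0, 0, -0.02], 0, 0],
  [[0, 0, -0.055], 0, 0],
  [[0, -0.2, -0.055], 0, 0],
  [[0, -0.38, -0.055], 0, 0],
  [[0, -0.38, -0.055], 0, 0],
  [[0, -0.38, -0.025], 0, 0],
  [[0, -0.38, -0.01], 0, 0],
  [[0, -0.38, 0], 0, 0],
  [[0, -0.38, 0], 0, 0],
  [[0, -0.38, 0], 0, 0],
])

```text
time: 12.3
tool_pos: [0.5273, -0.0028, 0.0345]
ee_rot: [1.878, 2.518, 0.001]
wrist_force: [1.1, 0.4, 0.9]
gripper_width: -0.001
grip_force: 0.6
```

Corner D gives way here, so I'll press on to feel where it stops.

Emit:
move_arm([
  [[0, 0, 0.006], 0, 0],
  [[0, 0, 0.01], 0, 0],
  [[0, 0, 0.01], 0, 0],
])

```text
time: 12.6
tool_pos: [0.527, -0.0032, 0.0328]
ee_rot: [1.879, 2.517, 0.001]
wrist_force: [-0.2, -1.2, 5.5]
gripper_width: 0.002
grip_force: 2.3
```

Emit:
move_arm([
  [[0, 0, 0.005], 0, 0],
  [[0, 0, 0.01], 0, 0],
  [[0, 0, 0.01], 0, 0],
])

```text
time: 12.9
tool_pos: [0.5272, -0.0032, 0.0324]
ee_rot: [1.878, 2.516, 0.001]
wrist_force: [-6.7, -0.2, 25.5]
gripper_width: 0.0
grip_force: 12.9
```

Corner D sank about 3 mm and stopped on the stone. I'll press the diagonal corner B to rock the plate back.

Emit:
move_arm([
  [[0, 0, -0.03], 0, 0],
  [[0, 0, -0.08], 0, 0],
  [[0.25, 0, -0.08], 0, 0],
  [[0.5, 0, -0.08], 0, 0],
  [[0.5, 0, -0.08], 0, 0],
  [[0.5, 0.2, -0.08], 0, 0],
  [[0.5, 0.38, -0.08], 0, 0],
  [[0.5, 0.38, -0.08], 0, 0],
  [[0.5, 0.38, -0.04], 0, 0],
  [[0.5, 0.38, -0.03], 0, 0],
  [[0.5, 0.38, -0.018], 0, 0],
  [[0.5, 0.38, -0.018], 0, 0],
  [[0.5, 0.38, -0.018], 0, 0],
  [[0.5, 0.38, -0.018], 0, 0],
])

```text
time: 14.3
tool_pos: [0.5694, 0.114, 0.0352]
ee_rot: [-1.879, -2.517, 0.001]
wrist_force: [-7.0, -0.9, 17.3]
gripper_width: 0.002
grip_force: 8.3
```

Emit:
move_arm([
  [[0, 0, -0.1], 0, 0],
  [[0, 0, -0.3], 0, 0.5],
  [[-0.1, -0.1, -0.5], 0, 0.6],
  [[-0.3, -0.2, -0.6], 0, 0.6],
  [[-0.5, -0.3, -0.6], 0, 0.6],
  [[-0.75, -0.4, -0.6], 0, 0.6],
  [[-1, -0.4, -0.6], 0, 0.6],
  [[-1, -0.4, -0.6], 0, 0.6],
])

```text
time: 15.1
tool_pos: [0.5511, -0.1053, 0.1541]
ee_rot: [1.885, 2.511, -0.001]
wrist_force: [0.1, 0.4, 0.4]
gripper_width: 0.598
grip_force: 0.0
```

```bash
python3 - <<'E'
from h import *
plan(.4485,-.271,.15,106.4)
E
```

```text
t 15.1 pos [ 0.5511 -0.1053  0.1541] F [0.09 0.37 0.43] yaw 106.2 j6 0.97 -> shares [-0.652 -0.724  0.022] twist -0.0005
```

Pressing B brought the plate back level: B read firm at z 0.0352 again. Corner D of plate_2 is the one, so next is the weight.

Emit:
move_arm([
  [[-0.17, -0.18, 0], 0, 0.6],
  [[-0.33, -0.36, 0], 0, 0.6],
  [[-0.5, -0.55, 0], 0, 0.6],
  [[-0.665, -0.735, 0], 0, 0.6],
  [[-0.665, -0.735, 0.15], 0, 0.6],
  [[-0.665, -0.735, 0.35], 0, 0.6],
  [[-0.665, -0.735, 0.42], 0, 0.6],
  [[-0.665, -0.735, 0.42], 0, 0.6],
])

```text
time: 15.9
tool_pos: [0.4456, -0.2676, 0.0679]
ee_rot: [-1.877, -2.513, -0.0]
wrist_force: [-0.3, -0.6, 0.5]
gripper_width: 0.596
grip_force: 0.0
```

```bash
python3 - <<'E'
from h import *
c=cam('top');d=cam('side');save(c,'pics/t5.png');save(d,'pics/s5.png')
b=cv2.imread('pics/s5.png')[100:180,310:420]
a=cv2.imread('pics/t5.png')[150:250,370:470]
cv2.imwrite('pics/c5.png',np.hstack([cv2.resize(b,(440,320),interpolation=2),cv2.resize(a,(320,320),interpolation=2)]))
P=cloud(d)
for v in range(130,160): print(v,[(u,)+tuple(P[v,u].round(3)) for u in range(358,379,4)])
plan(.447,-.274,.0385)
E
```

```text
130 [(358, np.float64(0.476), np.float64(-0.246), np.float64(0.129)), (362, np.float64(0.494), np.float64(-0.418), np.float64(-0.003)), (366, np.float64(0.478), np.float64(-0.423), np.float64(-0.004)), (370, np.float64(0.462), np.float64(-0.428), np.float64(-0.005)), (374, np.float64(0.42), np.float64(-0.272), np.float64(0.119)), (378, np.float64(0.405), np.float64(-0.27), np.float64(0.124))]
131 [(358, np.float64(0.476), np.float64(-0.248), np.float64(0.123)), (362, np.float64(0.494), np.float64(-0.417), np.float64(-0.008)), (366, np.float64(0.478), np.float64(-0.423), np.float64(-0.009)), (370, np.float64(0.462), np.float64(-0.428), np.float64(-0.009)), (374, np.float64(0.42), np.float64(-0.27), np.float64(0.117)), (378, np.float64(0.427), np.float64(-0.423), np.float64(0.001))]
132 [(358, np.float64(0.476), np.float64(-0.25), np.float64(0.116)), (362, np.float64(0.491), np.float64(-0.405), np.float64(-0.003)), (366, np.float64(0.475), np.float64(-0.411), np.float64(-0.004)), (370, np.float64(0.459), np.float64(-0.413), np.float64(-0.003)), (374, np.float64(0.419), np.float64(-0.26
[... 10141 characters left out ...]
 np.float64(0.424), np.float64(-0.246), np.float64(0.002)), (374, np.float64(0.409), np.float64(-0.248), np.float64(0.004)), (378, np.float64(0.394), np.float64(-0.254), np.float64(0.001))]
159 [(358, np.float64(0.467), np.float64(-0.221), np.float64(0.009)), (362, np.float64(0.451), np.float64(-0.224), np.float64(0.01)), (366, np.float64(0.436), np.float64(-0.225), np.float64(0.012)), (370, np.float64(0.422), np.float64(-0.235), np.float64(0.006)), (374, np.float64(0.406), np.float64(-0.229), np.float64(0.015)), (378, np.float64(0.392), np.float64(-0.241), np.float64(0.008))]
t 16.0 pos [ 0.4477 -0.269   0.0704] F [-0.4   0.74 -1.18] yaw 106.5 j6 0.6 -> shares [-0.023 -0.011  0.16 ] twist 0
```

View pics/c5.png

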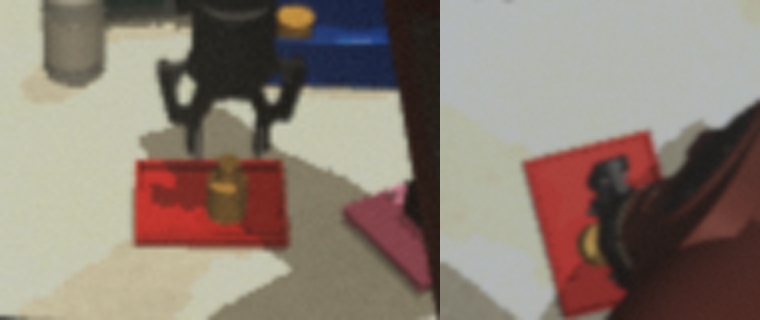

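The crop shows the open fingers at (195,150) and (265,150) straddling the weight's knob at (228,165), nearly centred.

Emit:
move_arm([
  [[-0.015, -0.02, 0.05], 0, 0.6],
  [[-0.015, -0.02, 0.1], 0, 0.6],
  [[-0.015, -0.02, 0.13], 0, 0.6],
  [[-0.015, -0.02, 0.155], 0, 0.6],
  [[-0.015, -0.02, 0.155], 0, 0.6],
  [[-0.015, -0.02, 0.155], 0, 0.2],
  [[-0.015, -0.02, 0.155], 0, 0.1],
  [[-0.015, -0.02, 0.155], 0, 0.1],
  [[-0.015, -0.02, 0.155], 0, 0.1],
  [[-0.015, -0.02, 0.155], 0, 0.1],
], squeeze=50)

```text
time: 17.0
tool_pos: [0.4452, -0.2736, 0.0396]
ee_rot: [1.879, 2.517, -0.0]
wrist_force: [-2.8, 0.7, 6.1]
gripper_width: 0.259
grip_force: 49.6
```

Emit:
move_arm([
  [[0, 0, -0.03], 0, 0.1],
  [[0, 0, -0.08], 0, 0.1],
  [[0, 0, -0.2], 0, 0.1],
  [[0, 0, -0.4], 0, 0.1],
  [[0, 0, -0.5], 0, 0.1],
  [[0, 0, -0.5], 0, 0.1],
])

```text
time: 17.6
tool_pos: [0.4468, -0.2747, 0.1423]
ee_rot: [1.875, 2.513, -0.0]
wrist_force: [1.4, -0.6, -4.8]
gripper_width: 0.259
grip_force: 50.0
```

```bash
python3 - <<'E'
from h import *
d=cam('side');save(d,'pics/s6.png')
b=cv2.imread('pics/s6.png')[90:180,310:420]
cv2.imwrite('pics/c6.png',cv2.resize(b,(550,450),interpolation=2))
th=np.radians(106.0);ex=np.array([np.cos(th),np.sin(th)]);ey=np.array([-ex[1],ex[0]])
t=np.array([.5475,.057])-.046*ex+.034*ey; print(t)
plan(t[0],t[1],.14,106.0)
E
```

```text
[0.52749642 0.00341029]
t 17.65 pos [ 0.4458 -0.2739  0.1402] F [ 0.23  0.48 -5.54] yaw 106.5 j6 0.59 -> shares [ 1.213  0.786 -0.   ] twist 0.0015
```

View pics/c6.png

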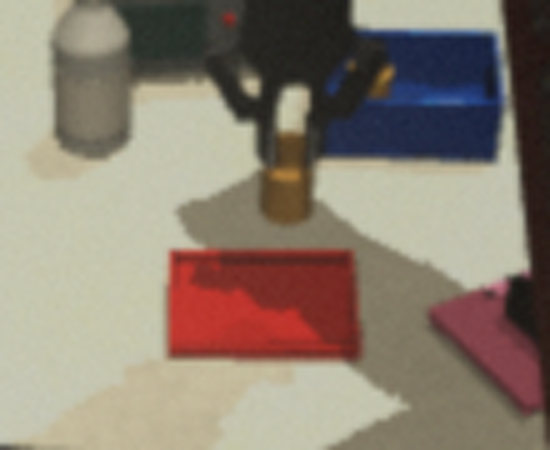

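The weight hangs upright in the fingers at crop (287,190), and the tray below is empty. I'll carry it over.

Emit:
move_arm([
  [[0.1, 0.06, 0], 0, 0.1],
  [[0.28, 0.18, 0], 0, 0.1],
  [[0.46, 0.3, 0], 0, 0.1],
  [[0.64, 0.42, 0], 0, 0.1],
  [[0.82, 0.53, 0], 0, 0.1],
  [[0.95, 0.62, 0], 0, 0.1],
  [[1, 0.65, 0], 0, 0.1],
  [[1, 0.65, 0], 0, 0.1],
])

```text
time: 18.45
tool_pos: [0.512, -0.0431, 0.1376]
ee_rot: [-1.874, -2.518, 0.001]
wrist_force: [-0.4, -0.8, -4.8]
gripper_width: 0.259
grip_force: 50.2
```

Emit:
move_arm([
  [[0.1, 0.06, 0], 0, 0.1],
  [[0.18, 0.11, 0], 0, 0.1],
  [[0.213, 0.136, 0], 0, 0.1],
  [[0.213, 0.136, 0.08], 0, 0.1],
  [[0.213, 0.136, 0.16], 0, 0.1],
  [[0.213, 0.136, 0.22], 0, 0.1],
  [[0.213, 0.136, 0.25], 0, 0.1],
  [[0.213, 0.136, 0.25], 0, 0.1],
  [[0.213, 0.136, 0.25], 0, 0.1],
])

```text
time: 19.35
tool_pos: [0.527, 0.0035, 0.0894]
ee_rot: [1.879, 2.517, 0.0]
wrist_force: [-1.2, 0.7, -4.1]
gripper_width: 0.266
grip_force: 50.3
```

```bash
python3 - <<'E'
from h import *
plan(.5275,.0034,.082,106.0)
d=cam('side');save(d,'pics/s7.png')
b=cv2.imread('pics/s7.png')[160:240,280:380]
cv2.imwrite('pics/c7.png',cv2.resize(b,(600,480),interpolation=2))
P=cloud(d);h=cv2.cvtColor(d['image'],cv2.COLOR_RGB2HSV)
m=(h[...,0]>12)&(h[...,0]<30)&(h[...,1]>90)&(h[...,2]>50); m[:165]=0;m[225:]=0;m[:,:285]=0;m[:,345:]=0
q=P[m]; print(len(q),np.median(q,0).round(4),np.percentile(q,5,0).round(4),np.percentile(q,95,0).round(4))
E
```

```text
t 19.35 pos [0.527  0.0035 0.0894] F [-1.22  0.71 -4.13] yaw 106.5 j6 1.15 -> shares [-0.001  0.002  0.037] twist 0.0014
179 [0.5242 0.0166 0.0902] [ 0.5091 -0.0015  0.0572] [0.5399 0.025  0.1178]
```

View pics/c7.png

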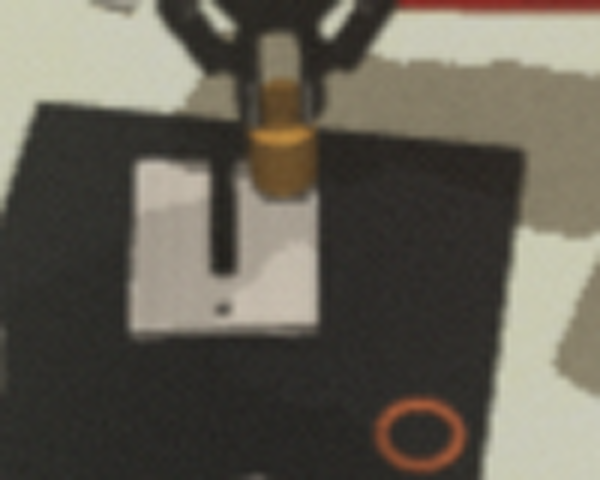

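The crop shows the weight above plate_2's far-right corner: its base at (285,195), the plate's right edge at x 320, and clear of the rib. I'll lower it gently.

Emit:
move_arm([
  [[0, 0, 0.02], 0, 0.1],
  [[0, 0, 0.035], 0, 0.1],
  [[0, 0, 0.045], 0, 0.1],
  [[0, 0, 0.05], 0, 0.1],
  [[0, 0, 0.053], 0, 0.1],
  [[0, 0, 0.056], 0, 0.1],
  [[0, 0, 0.059], 0, 0.1],
  [[0, 0, 0.06], 0, 0.1],
  [[0, 0, 0.06], 0, 0.1],
])

```text
time: 20.3
tool_pos: [0.5268, 0.0035, 0.0779]
ee_rot: [1.879, 2.517, -0.001]
wrist_force: [-5.0, -3.4, 7.6]
gripper_width: 0.261
grip_force: 51.8
```

Emit:
move_arm([
  [[0, 0, 0], 0, 0.27],
  [[0, 0, 0], 0, 0.3],
  [[0, 0, 0], 0, 0.35],
  [[0, 0, 0], 0, 0.42],
  [[0, 0, 0], 0, 0.5],
  [[0, 0, 0], 0, 0.5],
  [[0, 0, 0], 0, 0.5],
], squeeze=20)

```text
time: 21.0
tool_pos: [0.5269, 0.004, 0.0771]
ee_rot: [1.879, 2.518, 0.0]
wrist_force: [0.2, -0.9, 0.4]
gripper_width: 0.499
grip_force: 0.0
```

Emit:
move_arm([
  [[0, 0, -0.03], 0, 0.5],
  [[0, 0, -0.1], 0, 0.5],
  [[0, 0, -0.25], 0, 0.5],
  [[0, 0, -0.45], 0, 0.5],
  [[0, 0, -0.6], 0, 0.5],
  [[-0.25, -0.1, -0.7], 0, 0.5],
  [[-0.5, -0.25, -0.7], 0, 0.5],
  [[-0.75, -0.5, -0.7], 0, 0.5],
  [[-1, -0.7, -0.7], 0, 0.5],
  [[-1, -0.7, -0.7], 0, 0.5],
  [[-1, -0.7, -0.7], 0, 0.5],
])

```text
time: 22.1
tool_pos: [0.4475, -0.2326, 0.2176]
ee_rot: [1.886, 2.511, -0.002]
wrist_force: [1.3, 1.2, -0.8]
gripper_width: 0.502
grip_force: 0.0
```

```bash
python3 - <<'E'
from h import *
c=cam('top');d=cam('side');save(c,'pics/t8.png');save(d,'pics/s8.png')
b=cv2.imread('pics/s8.png')[160:300,250:390]
a=cv2.imread('pics/t8.png')[130:270,180:360]
cv2.imwrite('pics/c8.png',np.hstack([cv2.resize(b,(345,345),interpolation=2),cv2.resize(a,(443,345),interpolation=2)]))
# plates unmoved? difference against the first pictures
for n,i in(('top',c),('side',d)):
    o=cv2.cvtColor(cv2.imread(f'pics/{n}0.png'),cv2.COLOR_BGR2RGB)
    boxes={'top':[(195,170,258,240),(275,160,342,222)],'side':[(280,235,337,282),(296,182,338,220)]}[n]
    for (x,y,e,f) in boxes:
        g=lambda im:cv2.GaussianBlur(cv2.cvtColor(im[y:f,x:e],cv2.COLOR_RGB2GRAY).astype(np.float32),(5,5),0)
        print(n,cv2.phaseCorrelate(g(o),g(i['image'])))
plan(.5,0,.2)
E
```

```text
top ((0.0115976204540722, -0.08944259937960197), 0.9713656871269146)
top ((0.26349308913311376, 0.1090712129891358), 0.7237961935914226)
side ((0.04653941885270996, 0.029760995112692257), 1.0647065204050805)
side ((0.30110193659787754, -0.5579435562647177), 0.46524213737911646)
t 22.2 pos [ 0.449  -0.2287  0.2175] F [ 0.05 -0.    0.57] yaw 106.4 j6 0.67 -> shares [1.025 0.567 0.088] twist 0
```

View pics/c8.png

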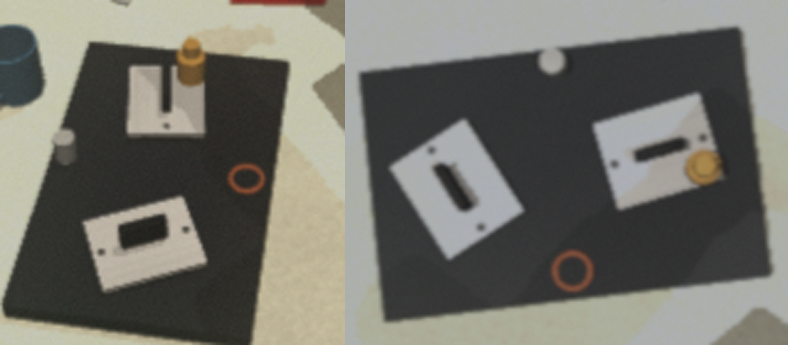

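Both views show the weight upright on plate_2's sunk corner, at crop (190,65) in the side view and (703,167) in the top view. Neither plate has visibly moved and the arm is clear, so I'm handing in.

```bash
python3 -c "
from station import manip; print(manip.hand_in())"
```

```text
the job is handed in; nothing more can be done
None
```

The job is handed in after 22 s. On the plate nearer the tray, one corner sank about 3 mm, pressing the opposite corner brought it back level, and the brass weight now stands upright on the corner that sank. The other plate was not pressed. My first press was harder than intended (about 80 N at the wrist, limit 120 N), and camera images show neither plate visibly moved.

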